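# The key that turns the box on the hall cart

## Task

The grey steel box on the cart is locked. Of the three keys hanging on the rail, find the one that turns its lock: put it upright and fully down into the slot on top of the box, its collar resting on the lock, then turn it clockwise (seen from above) by a quarter turn. Leave that key standing in the lock and the other two hanging on the rail.

Things in the scene. Friction and masses are not known exactly. Their poses are not given: they have to be found in the camera images.
- key_a_grip (a point): brass key hanging upright in a 16 mm gap of an 85 mm high rail (key tops 140), 3 keys in a row 75 mm apart along y, order shuffled. Blade 12 mm wide, 7 thick, reaches 42 below its collar (plate 34 x 18, 5 thick, lies on the rail). On the collar a black grip block 14 thick (x), 24 wide (y), 50 tall. Point: block's centre, 30 above collar underside. x: thickness, y: blade width, z: up. 80-150 g
- key_b_grip (a point): brass key hanging upright in a 16 mm gap of an 85 mm high rail (key tops 140), 3 keys in a row 75 mm apart along y, order shuffled. Blade 30 mm wide, 7 thick, reaches 42 below its collar (plate 34 x 36, 5 thick, lies on the rail). On the collar a black grip block 14 thick (x), 24 wide (y), 50 tall. Point: block's centre, 30 above collar underside. x: thickness, y: blade width, z: up. 80-150 g
- key_c_grip (a point): brass key hanging upright in a 16 mm gap of an 85 mm high rail (key tops 140), 3 keys in a row 75 mm apart along y, order shuffled. Blade 50 mm wide, 7 thick, reaches 42 below its collar (plate 34 x 56, 5 thick, lies on the rail). On the collar a black grip block 14 thick (x), 24 wide (y), 50 tall. Point: block's centre, 30 above collar underside. x: thickness, y: blade width, z: up. 80-150 g
- lock_slot (a point): slot centre at the 85 mm high top face of a brass lock barrel, 55 mm across, in a chrome ring in the lid of a fixed grey steel box 160 x 180, 80 high. Open slot 40 mm long (along y), 18 wide (x), 59 deep; a key rests in it on its collar. Too wide a blade stays out, too narrow spins free; the right one turns the barrel after up to 23 degrees of play. Axes turn with the barrel, z up
- lock (a joint): angle of the lock barrel in rad: 0 is locked, grows clockwise seen from above, stop at 1.35; stiff with friction of about 0.05 N m, stays where it is left. Starts between 0 and 0.12
Not all that is in view belongs to the job. What is shaped like the part that bears key_b_grip but blue or green is not meant. What is shaped like the part that bears key_c_grip but red is not meant.

How it is judged:
On the way:
1. the key that fits is fully down in the slot, before the lock has been turned (less than 20 degrees) (horizontal distance between key_b_grip and lock_slot below 0.015 m and z of key_b_grip in the frame of lock_slot below 0.036 m and angle between key_b_grip's own z axis and vertical below 0.2 rad and value of joint lock below 0.35 rad), for 0.1 s.
At the end, for the whole second after the job is handed in: Lock turned clockwise at least 0.6 rad (35 deg); the 30 mm key at rest in the slot, upright within 0.2 rad, grip centre within 15 mm of the slot axis and under 36 mm above the lock face; the other two keys hang upright within 0.25 rad, grip centres above 100 mm (horizontal distance between key_b_grip and lock_slot below 0.015 m and z of key_b_grip in the frame of lock_slot below 0.036 m and angle between key_b_grip's own z axis and vertical below 0.2 rad and value of joint lock above 0.6 rad and linear speed of key_b below 0.02 m/s and height (world z) of each of key_a_grip, key_c_grip above 0.1 m and angle between each of key_a_grip, key_c_grip's own z axis and vertical below 0.25 rad); the robot touches nothing.
It also fails if it takes over 45 s, if anything falls off the work surface, if the arm or the gripper's body presses on something with over 40 N, if the wrist force passes 120 N, or if a joint passes its speed limit or range.

## Robot

A 6-joint arm with a two-finger parallel gripper is mounted at the origin on the work surface. World frame = base frame: x ahead of the robot, y to its left, z up, the work surface at z = 0. Lengths are in m, angles in rad, forces in N, time in s.
With the tool pointing down it reaches from about 0.3 to 0.775 m from the base axis. Payload 14.6 kg.
Tool frame: the origin (TCP) lies on the centre line of the jaws, within the pads' length; the fingertips stand 19 mm ahead of it and the grasp point (between the pads) is the TCP; y points along the fingers, x is the direction in which the jaws open and shut, and the axes are right-handed (so a half turn about y gives the same grasp; the last joint's range is limited). The gripper opens to 94 mm and grips with 3 to 60 N. Pads are 16 mm wide; open, the fingers measure 119 mm over their backs; the gripper's body (75 mm by 177 mm) begins 78 mm behind the grasp point.
Start: joints at [1.258, 0.3, 1.521, -0, 1.321, -0.067], TCP at [0.134, 0.533, 0.224] pointing down, gripper open.
Joint ranges: [-3.03, 3.03], [-0.79, 2.21], [0.23, 2.52], [-1.04, 4.18], [0, 3.07], [-2.55, 2.55]. Speed limits (rad/s): [2.22, 2.22, 2.57, 3.14, 3.14, 3.14].

## Interface

Orientations are given as [roll, pitch, yaw] about the fixed x, y, z axes, in that order (R = Rz(yaw) Ry(pitch) Rx(roll)).
In Python, from station import get_obs, cams, workorder gives the robot as it stands.
- The arm moves only by the shell command python3 -m handwheel 'ROWS' [FORCE]. ROWS is JSON, a list of rows, each an object of numbers: "fingers": the opening, from -1 (shut) to 1 (fully open); "x", "y", "z": the shift along the tool's x, y, z in m; "spin": the turn about the tool's y in degrees. In form: [{"fingers": .., "x": .., "y": .., "z": .., "spin": ..}, ...]. A call has exactly 10 rows; each row is the pose to reach, as a shift and turn from the pose commanded when the call began, along the tool's axes at that moment; what a row does not reach only later rows make up. A row lasts 1/10 s, in which the tool goes at most 50 mm and 8.59 degrees, less where a joint would pass 70% of its speed; a pose out of reach is approached as far as the arm can. A call with a gripper value outside its range is refused whole. The fingers move at their own pace and stop on an object; FORCE is the grip in N (left out, the last holds). Time passes only in rows, so rows that repeat a pose let the fingers close, or fill a call up. It gives the time, the measured TCP pose, the force and the opening at its end, in the units of the state.
- get_obs(): the state, without advancing time (a new reading comes with each control period).
- cams.camera(name): name is "side" or "top"; returns (picture, depth): 420x560x3 uint8, red, green, blue; 420x560 float32, m along the optical axis (not along the pixel's ray), 0 where there is no reading.
- cams.get_calibration(name): a dict with "fx", "fy", "cx", "cy" (pixels), "dist" ([k1, k2, p1, p2, k3] as OpenCV has them; the pictures are not rectified), "view" (4x4, takes a point from world to camera coordinates). Camera axes: x right, y down, z forward; pixel columns grow to the right and rows downward; lengths in m; the calibration is good to about 2 mm. A picture is of the moment at which its call begins. get_calibration takes no time and is no camera call.
- workorder.hand_in(): hands the job in, once; it reports no verdict.
The state is a dict: "time_s": time; "qpos": joint angles; "joint_vel": joint speeds; "tau": joint torques, N m; "ee_pos": TCP position; "eef_rot": TCP orientation; "force": force on the tool from outside, world axes, zero at the start; "moment": the same for the moment, N m; "grip_width": finger opening in m.
Only numpy, scipy, OpenCV 4.12 (cv2) and the standard library are available. Lean on these libraries where they do the work, as an engineer would, in place of code of your own. Each camera call takes 0.05 s, during which the arm holds its last target. There are 200 camera calls.

## Working session

There is one attempt and no reset: what is moved stays moved. The work goes in short steps, Python scripts to look and compute and a shell command to move; the robot and the scene stay as the last step left them, time stands still between calls to the robot, and variables do not carry over. Pictures are saved under pics/ and viewed, about 8 in all and at most 12, crops included, and the job is handed in when it is done.

```bash
mkdir -p pics; ls; python3 - <<'E'
from station import get_obs, cams
import cv2,numpy as np
o=get_obs();print({k:np.round(v,3).tolist() for k,v in o.items()})
for n in("side","top"):
    p,d=cams.camera(n);cv2.imwrite(f"pics/{n}0.png",p[:,:,::-1]);np.save(f"pics/{n}0d.npy",d);c=cams.get_calibration(n);print(n,c["fx"],c["dist"],np.round(c["view"],3).tolist())
E
```

```text
pics
{'time_s': 0.0, 'qpos': [1.258, 0.301, 1.522, -0.0, 1.321, -0.067], 'joint_vel': [0.001, -0.0, 0.001, -0.001, 0.001, -0.001], 'tau': [0.001, -53.182, -35.273, 0.071, 0.024, -0.0], 'ee_pos': [0.134, 0.533, 0.224], 'eef_rot': [-1.571, 0.001, 1.325], 'force': [-0.171, -0.045, -0.684], 'moment': [0.007, 0.007, 0.025], 'grip_width': 0.094}
side 409.83357129532897 [0.03189198 0.         0.         0.         0.        ] [[-0.957, -0.291, -0.012, 0.55], [-0.204, 0.698, -0.686, 0.113], [0.208, -0.654, -0.728, 0.744], [0.0, 0.0, 0.0, 1.0]]
top 460.1945026102475 [-0.00369788  0.          0.          0.          0.        ] [[-0.018, -1.0, 0.002, 0.07], [-0.974, 0.017, -0.224, 0.571], [0.224, -0.006, -0.975, 0.844], [0.0, 0.0, 0.0, 1.0]]
```

View pics/top0.png

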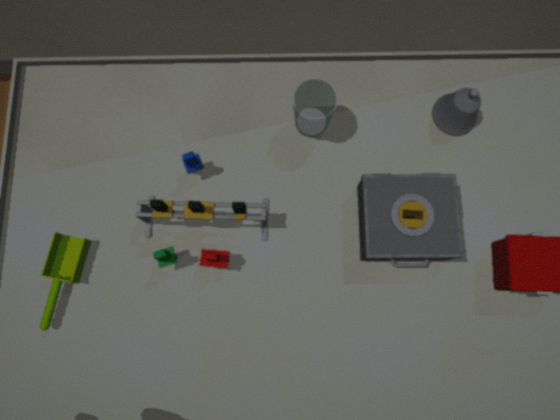

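View pics/side0.png

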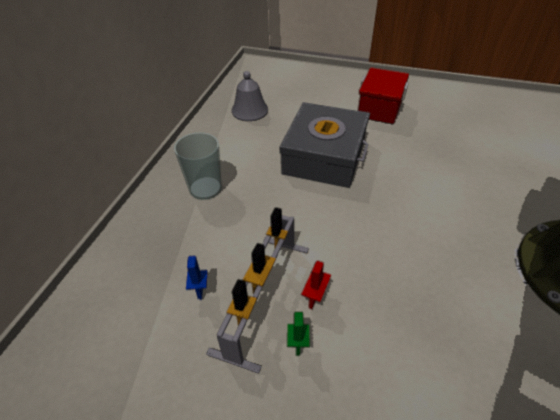

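Top view: rail with keys at about (160,209), (200,209) and (240,209); the lock is at (413,214). The collars look medium, wide and narrow from left to right. The side view agrees. Blue, green and red decoys stand around the rail. Next I measure.

```bash
cat > h.py <<'E'
import numpy as np,cv2
from station import get_obs,cams
def world(n,d):
    c=cams.get_calibration(n);K=np.array([[c["fx"],0,c["cx"]],[0,c["fy"],c["cy"]],[0,0,1]])
    v,u=np.mgrid[:420,:560];uv=np.stack([u,v],-1).reshape(-1,1,2).astype(float)
    r=cv2.undistortPoints(uv,K,np.array(c["dist"])).reshape(420,560,2)
    P=np.dstack([r,np.ones((420,560))])*d[...,None];V=np.array(c["view"])
    return (P-V[:3,3])@V[:3,:3]
def blobs(m,W,zlo,zhi,minn=15):
    m=m&(W[...,2]>zlo)&(W[...,2]<zhi)
    k,l,s,ce=cv2.connectedComponentsWithStats(m.astype(np.uint8),connectivity=8)
    for i in range(1,k):
        if s[i,4]<minn: continue
        q=W[l==i];r=cv2.minAreaRect((q[:,:2]*1000).astype(np.float32))
        print("px",ce[i].round(0),s[i,4],"mean",q.mean(0).round(4),"rect mm",np.round(r[0],1),np.round(r[1],1),round(r[2],1),"z",np.percentile(q[:,2],[5,50,95]).round(3))
E
python3 - <<'E'
from h import *
for n in("top","side"):
    p=cv2.imread(f"pics/{n}0.png");d=np.load(f"pics/{n}0d.npy");W=world(n,d)
    H=cv2.cvtColor(p,cv2.COLOR_BGR2HSV)
    br=(H[...,0]>8)&(H[...,0]<28)&(H[...,1]>150)&(H[...,2]>90)&(d>0)
    bk=(p.max(-1)<60)&(d>0)
    print(n,"brass");blobs(br,W,.07,.11)
    print("black tops");blobs(bk,W,.13,.15)
    print("black all");blobs(bk,W,.095,.15)
    g=(H[...,1]<60)&(d>0); print("lid");blobs(g,W,.07,.09,200)
E
```

```text
top brass
px [169. 203.] 22 mean [0.5661 0.2727 0.0906] rect mm [566.3 272.2] [12.4  6.7] 45.1 z [0.089 0.09  0.092]
px [196. 214.] 179 mean [0.5434 0.2203 0.0912] rect mm [549.3 215.8] [53.9 29.1] 81.8 z [0.088 0.091 0.093]
px [208. 205.] 39 mean [0.5614 0.1973 0.0908] rect mm [561.9 197.9] [19.2  8.2] 80.4 z [0.089 0.091 0.093]
px [412. 214.] 348 mean [ 0.5362 -0.1927  0.0863] rect mm [ 536.9 -192.6] [50.9 48. ] 86.6 z [0.084 0.086 0.088]
px [161. 214.] 78 mean [0.5442 0.286  0.0911] rect mm [543.6 285. ] [32.5  9.7] 81.5 z [0.089 0.091 0.093]
px [240. 216.] 38 mean [0.538 0.136 0.091] rect mm [538.  135.6] [13.6  8.4] 89.5 z [0.089 0.091 0.093]
black tops
px [156. 203.] 106 mean [0.5543 0.2837 0.1394] rect mm [555.5 284.1] [23.4 13.4] 85.2 z [0.132 0.14  0.143]
px [194. 205.] 97 mean [0.5506 0.2148 0.14  ] rect mm [551.2 215.2] [23.6 12.2] 84.5 z [0.135 0.141 0.143]
px [238. 206.] 103 mean [0.5477 0.1353 0.1398] rect mm [548.2 135.4] [23.7 12.5] 89.2 z [0.134 0.14  0.143]
black all
px [471.  97.] 20 mean [ 0.7701 -0.3255  0.1031] rect mm [ 769.7 -327.1] [16.6  4.6] 78.8 z [0.096 0
[... 1984 characters left out ...]
88.4 z [0.098 0.129 0.141]
lid
px [68. 54.] 1289 mean [ 1.3215 -0.3593  0.0799] rect mm [1322.4 -429.8] [717.7  12.2] 90.0 z [0.071 0.08  0.089]
px [247.  87.] 219 mean [ 0.769  -0.3132  0.0798] rect mm [ 770.1 -316.5] [54.9 39.3] 23.2 z [0.071 0.08  0.089]
px [325. 133.] 3554 mean [ 0.534  -0.1778  0.0806] rect mm [ 536.2 -192.4] [189.5 164.6] 89.1 z [0.076 0.081 0.085]
px [197. 151.] 240 mean [ 0.7806 -0.0392  0.0808] rect mm [778.4 -36.1] [68.7 24.9] 33.4 z [0.071 0.081 0.089]
px [201. 171.] 275 mean [0.7449 0.0173 0.0802] rect mm [749.4  12. ] [80.9 33.1] 29.2 z [0.071 0.08  0.089]
px [230. 331.] 426 mean [0.5557 0.3264 0.0823] rect mm [556.1 321.2] [36.4 32.3] 87.5 z [0.073 0.084 0.086]
```

```bash
python3 - <<'E'
from h import *
for n,(u,v) in(("top",(413,214)),("side",(327,127))):
    p=cv2.imread(f"pics/{n}0.png");d=np.load(f"pics/{n}0d.npy");W=world(n,d)
    # plane z=.085 by ray: scale from camera centre
    V=np.array(cams.get_calibration(n)["view"]);C=-V[:3,:3].T@V[:3,3]
    P=C+(W-C)*((.085-C[2])/(W[...,2:]-C[2]))
    H=cv2.cvtColor(p,cv2.COLOR_BGR2HSV)
    near=np.hypot(P[...,0]-.536,P[...,1]+.1925)<.026
    for th in(90,120):
        m=near&(H[...,2]<th); q=P[m][:,:2]*1000
        r=cv2.minAreaRect(q.astype(np.float32)); c=np.cov(q.T);w,e=np.linalg.eigh(c)
        print(n,th,len(q),"mean",q.mean(0).round(1),"axis ang from y deg",np.degrees(np.arctan(e[0,1]/e[1,1])).round(1),"sd*3.46",(w**.5*3.46).round(1),"rect",np.round(r[0],1),np.round(r[1],1),round(r[2],1))
    bl=(H[...,0]>8)&(H[...,0]<30)&(H[...,1]>120)&(H[...,2]>60)
    q=P[near|(bl&(np.hypot(P[...,0]-.536,P[...,1]+.1925)<.04))][:,:2]*1000
    print("barrel circle",cv2.minEnclosingCircle(q[:].astype(np.float32)))
    s=(H[...,1]>120)&(H[...,0]>105)&(H[...,0]<130)&(d>0);blobs(s,W,.0,.2)
    im=cv2.resize(p[v-25:v+25,u-30:u+30],None,fx=6,fy=6,interpolation=cv2.INTER_NEAREST)
    a=im if n=="top" else np.hstack([a,im])
cv2.imwrite("pics/slot.png",a)
E
```

```text
top 90 200 mean [ 536.1 -193.1] axis ang from y deg 1.5 sd*3.46 [25.8 38.8] rect [ 528.2 -192. ] [38.3 36.4] 84.8
top 120 562 mean [ 535.8 -192.5] axis ang from y deg 0.3 sd*3.46 [44.7 45.2] rect [ 535.6 -192.7] [49.9 51.1] 85.7
barrel circle ((536.6156005859375, -193.3862762451172), 26.999086380004883)
px [192. 162.] 291 mean [0.6544 0.2353 0.0678] rect mm [658.2 237.5] [32.7 33. ] 21.6 z [0.046 0.059 0.099]
side 90 66 mean [ 536.4 -193. ] axis ang from y deg 6.1 sd*3.46 [15.6 36. ] rect [ 536.2 -193.1] [35.9 15.3] 84.3
side 120 106 mean [ 537.3 -192.7] axis ang from y deg 7.9 sd*3.46 [27.  43.7] rect [ 539.6 -192.1] [45.3 38.8] 42.1
barrel circle ((535.2478637695312, -193.5308380126953), 27.597078323364258)
px [195. 277.] 551 mean [0.6534 0.2439 0.0615] rect mm [656.9 239.7] [33.2 33.9] 24.1 z [0.022 0.05  0.098]<stdin>:6: RuntimeWarning: divide by zero encountered in divide
<stdin>:6: RuntimeWarning: invalid value encountered in multiply
```

View pics/slot.png

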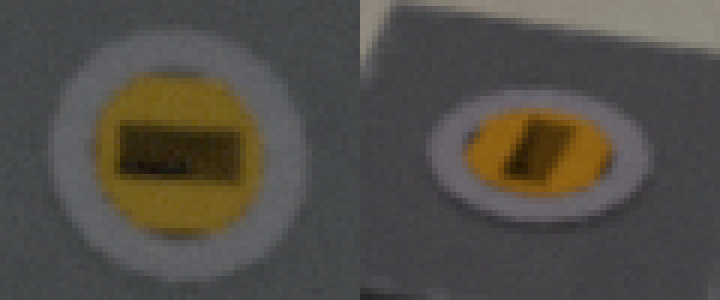

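```bash
python3 -m handwheel '[{"fingers":0,"x":-0.014,"y":0,"z":-0.047,"spin":8},{"fingers":0,"x":-0.028,"y":0,"z":-0.094,"spin":16},{"fingers":0,"x":-0.042,"y":0,"z":-0.14,"spin":24},{"fingers":0,"x":-0.056,"y":0,"z":-0.187,"spin":32},{"fingers":0,"x":-0.07,"y":0,"z":-0.234,"spin":40},{"fingers":0,"x":-0.084,"y":0,"z":-0.281,"spin":48},{"fingers":0,"x":-0.098,"y":0,"z":-0.328,"spin":56},{"fingers":0,"x":-0.112,"y":0,"z":-0.374,"spin":64},{"fingers":0,"x":-0.126,"y":0,"z":-0.421,"spin":72},{"fingers":0,"x":-0.138,"y":0,"z":-0.468,"spin":79}]' 30
```

```text
time_s: 1.1
ee_pos: [0.5556, 0.2842, 0.2242]
eef_rot: [-1.571, 0.0, -0.06]
force: [0.7, -0.1, 0.1]
grip_width: 0.0469
```

Slot centre is about (0.536, -0.193) with yaw near -5°, and its orientation is clear in the crop. The arm is above key b, so I descend and grip.

```bash
python3 -m handwheel '[{"fingers":0,"x":-0.001,"y":0.03,"z":0.001,"spin":0},{"fingers":0,"x":-0.001,"y":0.06,"z":0.001,"spin":0},{"fingers":0,"x":-0.001,"y":0.085,"z":0.001,"spin":0},{"fingers":0,"x":-0.001,"y":0.1,"z":0.001,"spin":0},{"fingers":0,"x":-0.001,"y":0.108,"z":0.001,"spin":0},{"fingers":0,"x":-0.001,"y":0.108,"z":0.001,"spin":0},{"fingers":-1,"x":-0.001,"y":0.108,"z":0.001,"spin":0},{"fingers":-1,"x":-0.001,"y":0.108,"z":0.001,"spin":0},{"fingers":-1,"x":-0.001,"y":0.108,"z":0.001,"spin":0},{"fingers":-1,"x":-0.001,"y":0.108,"z":0.001,"spin":0}]' 35
```

```text
time_s: 2.1
ee_pos: [0.5534, 0.2869, 0.117]
eef_rot: [-1.57, -0.001, -0.054]
force: [0.6, -0.5, -0.7]
grip_width: 0.0183
```

```bash
python3 -m handwheel '[{"fingers":-1,"x":0,"y":0,"z":0,"spin":0},{"fingers":-1,"x":0,"y":0,"z":0,"spin":0},{"fingers":-1,"x":0,"y":0,"z":0,"spin":0},{"fingers":-1,"x":0,"y":-0.01,"z":0,"spin":0},{"fingers":-1,"x":0,"y":-0.03,"z":0,"spin":0},{"fingers":-1,"x":0,"y":-0.055,"z":0,"spin":0},{"fingers":-1,"x":0,"y":-0.08,"z":0,"spin":0},{"fingers":-1,"x":0,"y":-0.105,"z":0,"spin":0},{"fingers":-1,"x":0,"y":-0.13,"z":0,"spin":0},{"fingers":-1,"x":0,"y":-0.13,"z":0,"spin":0}]' 35
python3 - <<'E'
from h import *
p,d=cams.camera("side");cv2.imwrite("pics/s1.png",p[:,:,::-1])
o=get_obs();P=o["ee_pos"];y=o["eef_rot"][2];t=np.array([.536,-.193])-P[:2]
print(P,y,"x",t@[np.cos(y),np.sin(y)],"z",t@[-np.sin(y),np.cos(y)])
E
```

```text
time_s: 3.1
ee_pos: [0.554, 0.2872, 0.2504]
eef_rot: [-1.568, -0.005, -0.054]
force: [0.7, 0.1, -0.3]
grip_width: 0.0137
[0.55347251 0.28693712 0.24781704] -0.05375234380718974 x 0.008338048986408012 z -0.48018268102873723
```

View pics/s1.png

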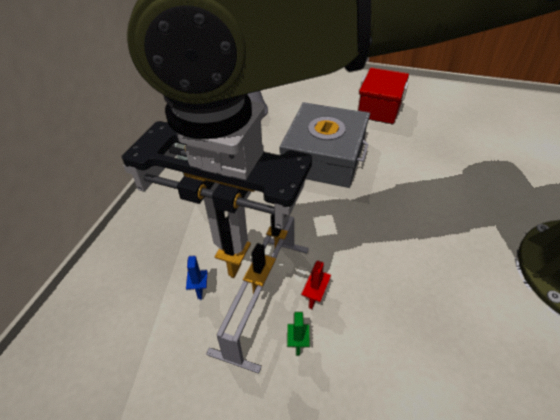

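The key is in the jaws at (232,250), and the other two still hang. Now I carry it over to the lock.

```bash
python3 -m handwheel '[{"fingers":-1,"x":0.001,"y":0,"z":-0.025,"spin":0},{"fingers":-1,"x":0.002,"y":0,"z":-0.07,"spin":0},{"fingers":-1,"x":0.003,"y":0,"z":-0.118,"spin":0},{"fingers":-1,"x":0.004,"y":0,"z":-0.166,"spin":1},{"fingers":-1,"x":0.005,"y":0,"z":-0.214,"spin":1},{"fingers":-1,"x":0.006,"y":0,"z":-0.262,"spin":1},{"fingers":-1,"x":0.007,"y":0,"z":-0.31,"spin":2},{"fingers":-1,"x":0.008,"y":0,"z":-0.358,"spin":2},{"fingers":-1,"x":0.008,"y":0,"z":-0.406,"spin":2},{"fingers":-1,"x":0.008,"y":0,"z":-0.45,"spin":2}]'
python3 -m handwheel '[{"fingers":-1,"x":0,"y":0,"z":-0.02,"spin":0},{"fingers":-1,"x":0,"y":0.01,"z":-0.03,"spin":0},{"fingers":-1,"x":0,"y":0.03,"z":-0.03,"spin":0},{"fingers":-1,"x":0,"y":0.04,"z":-0.03,"spin":0},{"fingers":-1,"x":0,"y":0.05,"z":-0.03,"spin":0},{"fingers":-1,"x":0,"y":0.06,"z":-0.03,"spin":0},{"fingers":-1,"x":0,"y":0.06,"z":-0.03,"spin":0},{"fingers":-1,"x":0,"y":0.06,"z":-0.03,"spin":0},{"fingers":-1,"x":0,"y":0.06,"z":-0.03,"spin":0},{"fingers":-1,"x":0,"y":0.06,"z":-0.03,"spin":0}]'
python3 - <<'E'
from h import *
o=get_obs();print(o["ee_pos"],o["eef_rot"],o["grip_width"])
a=[]
for n,(u,v) in(("top",(413,200)),("side",(327,115))):
    p,d=cams.camera(n);p=p[:,:,::-1].copy();W=world(n,d)
    H=cv2.cvtColor(p,cv2.COLOR_BGR2HSV)
    br=(H[...,0]>8)&(H[...,0]<28)&(H[...,1]>150)&(H[...,2]>50)&(d>0)&(np.hypot(W[...,0]-.536,W[...,1]+.193)<.08)
    print(n);blobs(br,W,.08,.15,8)
    a.append(cv2.resize(p[v-50:v+50,u-60:u+60],None,fx=3,fy=3,interpolation=cv2.INTER_CUBIC))
cv2.imwrite("pics/over.png",np.hstack(a))
E
```

```text
time_s: 4.15
ee_pos: [0.5361, -0.165, 0.245]
eef_rot: [-1.57, 0.002, -0.089]
force: [0.7, 0.6, -0.8]
grip_width: 0.0136
time_s: 5.15
ee_pos: [0.5346, -0.1929, 0.187]
eef_rot: [-1.571, -0.001, -0.089]
force: [-0.4, -0.2, -1.4]
grip_width: 0.0142
[ 0.53456597 -0.19291076  0.18702007] [-1.57109158e+00 -8.95431443e-04 -8.86524006e-02] 0.014234952794750262
top
px [410. 216.] 312 mean [ 0.5329 -0.1877  0.0893] rect mm [ 534.5 -189. ] [51.9 41.7] 30.2 z [0.084 0.086 0.125]
side
px [327. 111.] 48 mean [ 0.5341 -0.1809  0.1348] rect mm [ 534.9 -183.2] [13.6  6.6] 84.3 z [0.12  0.135 0.149]
px [326. 127.] 190 mean [ 0.535  -0.1931  0.0853] rect mm [ 535.5 -192.4] [51.1 48.8] 87.6 z [0.083 0.086 0.087]
```

View pics/over.png

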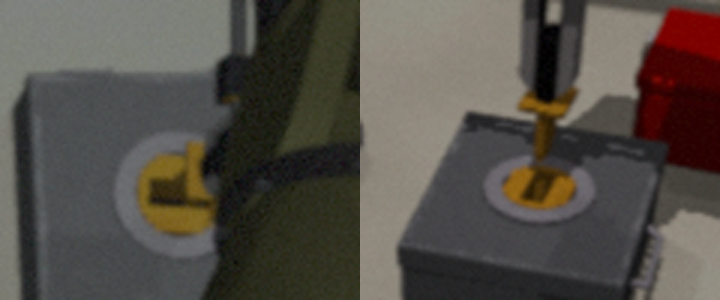

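The side crop shows the blade hanging upright over the slot, with its tip at crop (540,158), and the jaws hold the grip block. Now lowering.

```bash
python3 -m handwheel '[{"fingers":-1,"x":0.001,"y":0.005,"z":0.001,"spin":0},{"fingers":-1,"x":0.001,"y":0.01,"z":0.001,"spin":0},{"fingers":-1,"x":0.001,"y":0.015,"z":0.001,"spin":0},{"fingers":-1,"x":0.001,"y":0.02,"z":0.001,"spin":0},{"fingers":-1,"x":0.001,"y":0.025,"z":0.001,"spin":0},{"fingers":-1,"x":0.001,"y":0.029,"z":0.001,"spin":0},{"fingers":-1,"x":0.001,"y":0.032,"z":0.001,"spin":0},{"fingers":-1,"x":0.001,"y":0.035,"z":0.001,"spin":0},{"fingers":-1,"x":0.001,"y":0.038,"z":0.001,"spin":0},{"fingers":-1,"x":0.001,"y":0.038,"z":0.001,"spin":0}]'
```

```text
time_s: 6.25
ee_pos: [0.5353, -0.1919, 0.148]
eef_rot: [-1.571, 0.001, -0.089]
force: [0.1, 0.4, -1.1]
grip_width: 0.0139
```

```bash
python3 -m handwheel '[{"fingers":-1,"x":0,"y":0.005,"z":0,"spin":0},{"fingers":-1,"x":0,"y":0.01,"z":0,"spin":0},{"fingers":-1,"x":0,"y":0.015,"z":0,"spin":0},{"fingers":-1,"x":0,"y":0.019,"z":0,"spin":0},{"fingers":-1,"x":0,"y":0.022,"z":0,"spin":0},{"fingers":-1,"x":0,"y":0.025,"z":0,"spin":0},{"fingers":-1,"x":0,"y":0.027,"z":0,"spin":0},{"fingers":-1,"x":0,"y":0.029,"z":0,"spin":0},{"fingers":-1,"x":0,"y":0.03,"z":0,"spin":0},{"fingers":-1,"x":0,"y":0.03,"z":0,"spin":0}]'
python3 - <<'E'
from h import *
o=get_obs();print(o["force"],o["moment"])
a=[]
for n,(u,v) in(("top",(413,200)),("side",(327,115))):
    p,d=cams.camera(n);p=p[:,:,::-1].copy();W=world(n,d)
    H=cv2.cvtColor(p,cv2.COLOR_BGR2HSV)
    br=(H[...,0]>8)&(H[...,0]<28)&(H[...,1]>150)&(H[...,2]>50)&(d>0)&(np.hypot(W[...,0]-.536,W[...,1]+.193)<.08)
    print(n);blobs(br,W,.08,.15,8)
    a.append(cv2.resize(p[v-50:v+50,u-60:u+60],None,fx=3,fy=3,interpolation=cv2.INTER_CUBIC))
cv2.imwrite("pics/in.png",np.hstack(a))
E
```

```text
time_s: 7.25
ee_pos: [0.5354, -0.192, 0.1183]
eef_rot: [-1.571, 0.0, -0.089]
force: [1.0, -0.8, -1.9]
grip_width: 0.0138
[ 0.99327403 -0.81464737 -1.91215548] [-0.05895994  0.06964431 -0.03093288]
top
px [405. 214.] 187 mean [ 0.5358 -0.178   0.0893] rect mm [ 536.9 -178.3] [47.1 21.2] 1.4 z [0.084 0.089 0.094]
side
px [326. 128.] 187 mean [ 0.5333 -0.1833  0.0886] rect mm [ 534.1 -189.3] [51.6 43.8] 14.5 z [0.084 0.089 0.093]
```

View pics/in.png

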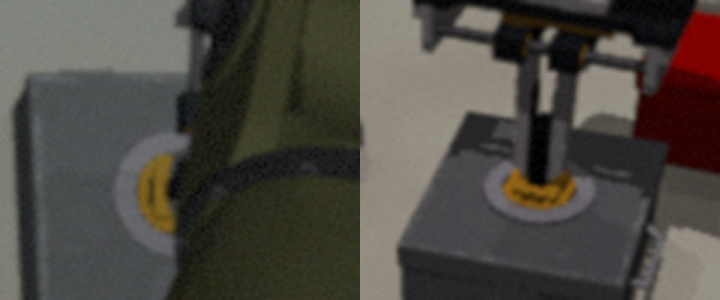

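The collar is about 1–3 mm above the lock. I lower in small steps, watching the force.

```bash
python3 -m handwheel '[{"fingers":-1,"x":0,"y":0.0005,"z":0,"spin":0},{"fingers":-1,"x":0,"y":0.001,"z":0,"spin":0},{"fingers":-1,"x":0,"y":0.001,"z":0,"spin":0},{"fingers":-1,"x":0,"y":0.0015,"z":0,"spin":0},{"fingers":-1,"x":0,"y":0.0015,"z":0,"spin":0},{"fingers":-1,"x":0,"y":0.002,"z":0,"spin":0},{"fingers":-1,"x":0,"y":0.002,"z":0,"spin":0},{"fingers":-1,"x":0,"y":0.002,"z":0,"spin":0},{"fingers":-1,"x":0,"y":0.002,"z":0,"spin":0},{"fingers":-1,"x":0,"y":0.002,"z":0,"spin":0}]'
```

```text
time_s: 8.35
ee_pos: [0.5355, -0.192, 0.1168]
eef_rot: [-1.571, -0.0, -0.089]
force: [-1.3, 1.2, 5.5]
grip_width: 0.014
```

Seated, with 5.5 N of contact. Now I turn clockwise.

```bash
python3 -m handwheel '[{"fingers":-1,"x":0,"y":0,"z":0,"spin":4},{"fingers":-1,"x":0,"y":0,"z":0,"spin":8},{"fingers":-1,"x":0,"y":0,"z":0,"spin":12},{"fingers":-1,"x":0,"y":0,"z":0,"spin":16},{"fingers":-1,"x":0,"y":0,"z":0,"spin":20},{"fingers":-1,"x":0,"y":0,"z":0,"spin":24},{"fingers":-1,"x":0,"y":0,"z":0,"spin":28},{"fingers":-1,"x":0,"y":0,"z":0,"spin":32},{"fingers":-1,"x":0,"y":0,"z":0,"spin":36},{"fingers":-1,"x":0,"y":0,"z":0,"spin":40}]'
python3 -c "
from station import get_obs;print(get_obs()['moment'])"
```

```text
time_s: 9.35
ee_pos: [0.5361, -0.1924, 0.1169]
eef_rot: [-1.57, -0.002, -0.79]
force: [3.9, -2.3, 2.1]
grip_width: 0.0139
[-0.60900136 -0.54002819  0.0357811 ]
```

```bash
python3 -m handwheel '[{"fingers":-1,"x":0,"y":0,"z":0,"spin":5},{"fingers":-1,"x":0,"y":0,"z":0,"spin":10},{"fingers":-1,"x":0,"y":0,"z":0,"spin":15},{"fingers":-1,"x":0,"y":0,"z":0,"spin":20},{"fingers":-1,"x":0,"y":0,"z":0,"spin":25},{"fingers":-1,"x":0,"y":0,"z":0,"spin":30},{"fingers":-1,"x":0,"y":0,"z":0,"spin":35},{"fingers":-1,"x":0,"y":0,"z":0,"spin":40},{"fingers":-1,"x":0,"y":0,"z":0,"spin":45},{"fingers":-1,"x":0,"y":0,"z":0,"spin":45}]'
python3 -c "
from station import get_obs;print(get_obs()['moment'])"
```

```text
time_s: 10.35
ee_pos: [0.5365, -0.1929, 0.1169]
eef_rot: [-1.567, -0.002, -1.576]
force: [4.9, -4.5, -0.9]
grip_width: 0.0138
[-1.06236085 -1.18085527  0.04014572]
```

Turned 85°. Now I release gently and then rise.

```bash
python3 -m handwheel '[{"fingers":-0.5,"x":0,"y":0,"z":0,"spin":0},{"fingers":-0.4,"x":0,"y":0,"z":0,"spin":0},{"fingers":-0.3,"x":0,"y":0,"z":0,"spin":0},{"fingers":-0.2,"x":0,"y":0,"z":0,"spin":0},{"fingers":-0.1,"x":0,"y":0,"z":0,"spin":0},{"fingers":-0.1,"x":0,"y":0,"z":0,"spin":0},{"fingers":-0.1,"x":0,"y":-0.01,"z":0,"spin":0},{"fingers":-0.1,"x":0,"y":-0.03,"z":0,"spin":0},{"fingers":-0.1,"x":0,"y":-0.05,"z":0,"spin":0},{"fingers":-0.1,"x":0,"y":-0.08,"z":0,"spin":0}]'
python3 -m handwheel '[{"fingers":0,"x":0,"y":-0.03,"z":0,"spin":0},{"fingers":0,"x":0,"y":-0.06,"z":0,"spin":0},{"fingers":0,"x":0.04,"y":-0.06,"z":0,"spin":0},{"fingers":0,"x":0.08,"y":-0.06,"z":-0.02,"spin":0},{"fingers":0,"x":0.12,"y":-0.06,"z":-0.04,"spin":0},{"fingers":0,"x":0.16,"y":-0.06,"z":-0.06,"spin":0},{"fingers":0,"x":0.2,"y":-0.06,"z":-0.08,"spin":0},{"fingers":0,"x":0.22,"y":-0.06,"z":-0.1,"spin":0},{"fingers":0,"x":0.22,"y":-0.06,"z":-0.1,"spin":0},{"fingers":0,"x":0.22,"y":-0.06,"z":-0.1,"spin":0}]'
python3 - <<'E'
from h import *
a=[]
for n,(u,v) in(("top",(413,200)),("side",(327,115))):
    p,d=cams.camera(n);p=p[:,:,::-1].copy();W=world(n,d)
    H=cv2.cvtColor(p,cv2.COLOR_BGR2HSV)
    br=(H[...,0]>8)&(H[...,0]<28)&(H[...,1]>150)&(H[...,2]>50)&(d>0)
    bk=(p.max(-1)<60)&(d>0)&(W[...,0]<.62)
    print(n);blobs(br,W,.075,.15,15);print("black");blobs(bk,W,.12,.15,30)
    cv2.imwrite(f"pics/end_{n}.png",p)
    a.append(cv2.resize(p[v-50:v+50,u-60:u+60],None,fx=3,fy=3,interpolation=cv2.INTER_CUBIC))
cv2.imwrite("pics/end.png",np.hstack(a))
E
```

```text
time_s: 11.35
ee_pos: [0.535, -0.1918, 0.1971]
eef_rot: [-1.572, 0.001, -1.572]
force: [-0.3, 0.0, -0.2]
grip_width: 0.0423
time_s: 12.35
ee_pos: [0.435, -0.4119, 0.2571]
eef_rot: [-1.57, -0.0, -1.573]
force: [0.4, 0.5, -0.3]
grip_width: 0.047
top
px [200. 211.] 281 mean [0.548  0.2123 0.0922] rect mm [551.1 214.7] [54.2 30.1] 84.8 z [0.089 0.091 0.097]
px [410. 216.] 372 mean [ 0.5333 -0.1874  0.0894] rect mm [ 535.6 -191.3] [50.6 46.2] 33.5 z [0.084 0.089 0.094]
px [240. 216.] 46 mean [0.5387 0.1361 0.0919] rect mm [538.1 136.6] [ 8.7 15.5] 0.7 z [0.088 0.091 0.1  ]
black
px [195. 205.] 114 mean [0.55   0.2142 0.1379] rect mm [551.  214.7] [23.4 11.6] 84.7 z [0.125 0.14  0.143]
px [239. 206.] 116 mean [0.547  0.1353 0.1384] rect mm [548.3 135.4] [23.5 12.8] 89.4 z [0.126 0.14  0.143]
px [419. 210.] 132 mean [ 0.5346 -0.1907  0.137 ] rect mm [ 535.6 -192. ] [23.  13.5] 3.8 z [0.123 0.14  0.143]
side
px [326. 128.] 200 mean [ 0.5341 -0.1841  0.0884] rect mm [ 534.9 -187.7] [52.2 41.3] 4.9 z [0.084 0.089 0.092]
px [269. 231.] 32 mean [0.5581 0.1417 0.093 ] rect mm [559.9 140.5] [ 6.9 19.9] 25.3 z [0.089 0.091 0.106]
px [282. 234.] 69 mean [0.5372 0.1387 0.0888] rect mm [539.9 136.4] [21.1 18. ] 89.1 z [0.078 0.09  0.092]
px [259. 273.] 407 mean [0.5473 0.2249 0.0906] rect mm [550.2 216.7] [56.5 32.9] 86.1 z [0.088 0.091 0.092]
black
px [327. 110.] 124 mean [ 0.5345 -0.1867  0.1322] rect mm [ 535.2 -188.6] [24.1 12.3] 3.5 z [0.121 0.133 0.141]
px [276. 217.] 158 mean [0.5452 0.1416 0.134 ] rect mm [546.1 138.4] [22.8 11.7] 88.4 z [0.121 0.137 0.142]
px [258. 253.] 191 mean [0.5484 0.2206 0.1348] rect mm [549.7 217.5] [24.  12.2] 86.2 z [0.122 0.138 0.142]
```

View pics/end.png

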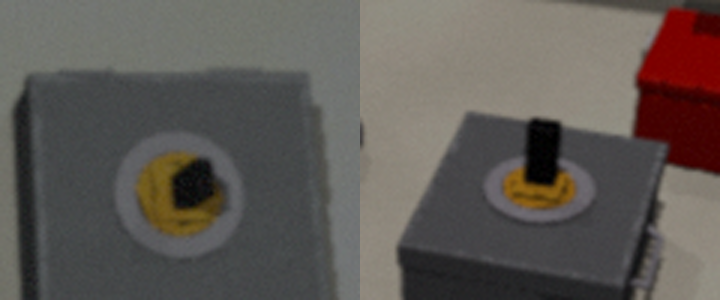

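View pics/end_side.png

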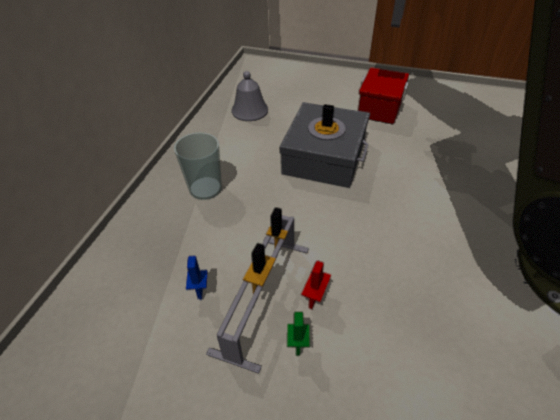

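The key stands upright and seated: its block top is at 0.140 m, its yaw is about -87°, and it is within about 2 mm of the slot axis. The other two keys hang unchanged, and the arm is clear with its force reading near zero. Handing in.

```bash
python3 -c "
from station import workorder;print(workorder.hand_in())"
```

```text
the job is handed in; nothing more can be done
None
```

The job is handed in at 12.5 s on the robot's clock. The 30 mm key (36 mm collar, at the +y end of the rail) is in the lock and turned 85° clockwise. I lowered it until it met the lock at 5.5 N, turned it, released it and backed the arm away.

- **Key in the lock:** In the last pictures from both cameras it stands upright and fully down. Its block top is at 0.140 m, the height for a collar resting on the lock. It stands within about 2 mm of the slot axis in the top view. The side view reads about 4 mm off because it sees mostly one face. Its yaw is about -87°.
- **Other two keys:** Both still hang upright on the rail, where they were.
- **Arm:** It is clear of everything, with the wrist force near zero.
- **Not checked directly:** The collar hides the slot, so I could not see the barrel's angle. From the key's turn minus up to 23° of play it should be about 1.1 rad. The twisting moment stayed at about 0.04 N m, close to the barrel's stated friction of 0.05.

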